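# Move the jar to its coaster and tip the cookbook onto the mat

## Robot

A 6-joint arm with a two-finger parallel gripper is mounted at the origin on a cart in front of the work surface, level with it; the furniture and walls round the work are solid. World frame = base frame: x ahead of the robot, y to its left, z up, the work surface at z = 0. Lengths are in m, angles in degrees, forces in N, time in s.
With the tool pointing down it reaches from about 0.375 to 0.925 m from the base axis. Payload 5.7 kg.
Tool frame: the origin (TCP) lies midway between the tips of the shut fingers; the grasp point (between the pads) lies 19 mm behind it; z points along the fingers, y is the line along which they close (so a half turn about z gives the same grasp; the last joint's range is limited). The gripper opens to 85 mm and grips with 20 to 120 N. Pads are 22 mm wide; open, the fingers measure 114 mm over their backs; the gripper's body (76 mm by 85 mm) begins 54 mm behind the grasp point. The pads swing forward as they close: fully open they stand 13 mm farther back than shut.
Start: joints at [60.155, 20.558, 86.54, -0, 72.909, -6.595], TCP at [0.237, 0.551, 0.231] pointing down, gripper open.
Joint ranges: [-170.27, 170.27], [-57.76, 135], [12.27, 136.19], [-55.21, 235.2], [11.17, 155.16], [-170.74, 170.74]. Speed limits (degrees/s): [136.94, 136.94, 180, 180, 180, 180].

## Interface

Orientations are given as [roll, pitch, yaw] about the fixed x, y, z axes, in that order (R = Rz(yaw) Ry(pitch) Rx(roll)).
In Python, from plant import sense, snapshot, job_done gives the robot as it stands.
- The arm moves only by the tool carry_out, never from a script. Its argument "increments" is a list of rows, each a list of 7 numbers: the finger opening in cm, from 0 to 8.54, then the shift along the tool's x, y, z in cm, then the turn, a rotation vector about the tool's x, y, z in rad. A call has 1 to 12 rows; each row is the pose to reach, as a shift and turn from the pose commanded when the call began, along the tool's axes at that moment; what a row does not reach only later rows make up. A row lasts 1/12 s, in which the tool goes at most 41.7 mm and 7.16 degrees, less where a joint would pass 70% of its speed; a pose out of reach is approached as far as the arm can. A call with a gripper value outside its range is refused whole. The fingers move at their own pace and stop on an object; the grip force is fixed at half the most. Time passes only in rows, so rows that repeat a pose let the fingers close. It gives the time, the measured TCP pose, the force, the opening and the grip force at its end, in the units of the state.
- sense(): the state, without advancing time (a new reading comes with each control period).
- snapshot(name): name is "scene" or "top" or "wrist"; returns a dict with "image" (420x560x3 uint8, blue, green, red), "fx", "fy", "cx", "cy" (pixels), "T" (4x4, takes a point from camera to world coordinates); the wrist camera has in their place "hand_eye" (4x4, takes a point from camera to tool coordinates, whose origin is the TCP and whose axes are the flange's). Camera axes: x right, y down, z forward; pixel columns grow to the right and rows downward; lengths in m; the calibration is good to about 2 mm. A picture is of the moment at which its call begins: read the wrist's pose just before it. There is no depth.
- job_done(): hands the job in; it is judged then, once.
The state is a dict: "time_s": time; "q": joint angles; "qvel": joint speeds; "joint_torque": joint torques, N m; "position": TCP position; "ee_rot": TCP orientation; "ft_force": force on the tool from outside, world axes, zero at the start; "ft_torque": the same for the moment, N m; "gripper_width": finger opening in m; "gripper_force": force on a finger pad.
Only numpy, scipy, OpenCV 4.12 (cv2) and the standard library are available. Lean on these libraries where they do the work, as an engineer would, in place of code of your own. Each camera call takes 0.05 s, during which the arm holds its last target. There are 200 camera calls.

## Task

Get the cookbook lying flat on the place mat, without picking anything up. First push the jam jar that stands on the mat across onto the round cork coaster on the left, so that it stands upright wholly on the coaster; then push high on the standing cookbook so that it topples away from you onto the mat and comes to rest lying flat and wholly within the mat's edges. Only push: lift nothing, do not knock the jar over, never let the book fall off the mat, and leave the tea carton, the salt mill and the spice jar alone.

Things in the scene. Friction and masses are not known exactly. Their poses are not given: they have to be found in the camera images.
- mat: Thin grey place mat with a yellow hem, fixed to the worktop, 180 mm along its own x, 270 mm along its own y, 3 mm thick. Origin: centre of its underside, on the worktop; z up. Its y is its long axis and points away from the robot, its x to the right. The book stands near its near end (y about -112 mm), the jar farther along it. Wall cabinets hang 0.46 m up beyond it.
- coaster: Round cork coaster, fixed to the worktop beside the left edge of the mat, 120 mm in diameter, 1.5 mm thick, its edge sloped so that a jar slides up onto it. Origin: centre of its underside, on the worktop; z up.
- cookbook: Hardback book, cover of multicoloured patches, standing loose on its foot near the near end of the mat: 190 mm tall (its z), 130 wide (its x, within 0.06 rad of the mat's x), 24 thick (its y), 0.38 kg. Origin: centre of its foot; z from foot to head, up at the start. Pushed high and slowly it tips about the lower edge away from the push; past 8 degrees it falls by itself.
- book_centre (a point): Middle of the cookbook, 95 mm from its foot: 98 mm above the worktop when standing on the mat, 15 mm when lying on it.
- book_corner_a (a point): Corner of the cookbook at its foot, x = -65 mm, mid-thickness.
- book_corner_b (a point): Corner of the cookbook at its foot, x = +65 mm, mid-thickness.
- book_corner_c (a point): Corner of the cookbook at its head, x = -65 mm, mid-thickness.
- book_corner_d (a point): Corner of the cookbook at its head, x = +65 mm, mid-thickness.
- jam_jar: Glass jar of red jam with a white lid, round and closed, 65 mm in diameter, 94 mm tall, 0.33 kg, standing loose on the mat beyond the book, where the book would land, up to 58 mm off the mat's middle line to either side. Origin: centre of its underside; z up. Pushed steadily below 40 mm height it slides upright.
- tea_box: Black tea carton, 68 x 132 x 107 mm, loose, standing to the right of the mat; a bystander. Farther right a tall fixed panel closes off the worktop. Origin: centre of its underside.
- salt_mill: Glass salt mill with a grey cap, 44 mm in diameter, 90 mm tall, loose, standing beyond the mat to the right; a bystander. Origin: centre of its underside.
- spice_4: Spice jar with a black cap and green label, 41 mm in diameter, 104 mm tall, loose, standing beyond the mat; a bystander. Origin: centre of its underside.

How it is judged (in metres and radians):
On the way, in this order (a step that is already met when the one before it is completed fails the run):
1. the jar stands upright on the coaster while the book still stands (horizontal distance between jam_jar and coaster below 0.028 m and angle between each of jam_jar, cookbook's own z axis and vertical below 0.1 rad and height (world z) of jam_jar between -0.01 and 0.01 m), for 0.2 s.
2. the book has toppled and lies on the mat (angle between cookbook's own z axis and vertical between 1.48 and 1.66 rad and height (world z) of book_centre below 0.025 m), for 0.2 s.
At the end, for the whole second after the job is handed in: The cookbook lies flat (within about 5 degrees) on the mat with all four corners within the mat's edges (3 mm allowed); the jam jar stands upright on the coaster (its axis within 28 mm of the coaster's centre); both are at rest (all of step 2 and x of book_corner_a in the frame of mat between -0.093 and 0.093 m and y of book_corner_a in the frame of mat between -0.138 and 0.138 m and x of book_corner_b in the frame of mat between -0.093 and 0.093 m and y of book_corner_b in the frame of mat between -0.138 and 0.138 m and x of book_corner_c in the frame of mat between -0.093 and 0.093 m and y of book_corner_c in the frame of mat between -0.138 and 0.138 m and x of book_corner_d in the frame of mat between -0.093 and 0.093 m and y of book_corner_d in the frame of mat between -0.138 and 0.138 m and horizontal distance between jam_jar and coaster below 0.028 m and angle between jam_jar's own z axis and vertical below 0.1 rad and height (world z) of jam_jar between -0.01 and 0.01 m and linear speed of each of cookbook, jam_jar below 0.02 m/s); the robot touches nothing.
It fails at once if the standing book is pushed low, with the tool near its foot (contact force between the fingers and cookbook above 1 N and angle between cookbook's own z axis and vertical below 1 rad and height (world z) of the grasp point below 0.05 m).
It fails at once if the book or the jar is lifted (height (world z) of book_centre above 0.125 m or height (world z) of jam_jar above 0.025 m).
It fails at once if the jar is tipped over (angle between jam_jar's own z axis and vertical above 0.5 rad).
It fails at once if the book falls down off the mat (angle between cookbook's own z axis and vertical above 1.3 rad and (x of book_centre in the frame of mat above 0.09 m or x of book_centre in the frame of mat below -0.09 m or y of book_centre in the frame of mat above 0.135 m or y of book_centre in the frame of mat below -0.135 m)).
It fails at once if the tea carton, salt mill or spice jar is moved (distance of any of tea_box, salt_mill, spice_4 from where it was at the start of the episode above 0.02 m).
It also fails if it takes over 54 s, if anything falls off the work surface, if the arm or the gripper's body presses on something with over 40 N, if the wrist force passes 120 N, or if a joint passes its speed limit or range.

## Working session

There is one attempt and no reset: what is moved stays moved. The work goes in short steps, Python scripts to look and compute and a tool call to move; the robot and the scene stay as the last step left them, time stands still between calls to the robot, and variables do not carry over. Pictures are saved under pics/ and viewed, at most 10 in all, crops included, and the job is handed in when it is done.

Besides the shell and the picture viewer there is one more tool, called after ">>>" as name(argument=value, ...), one argument or row to a line, values as JSON. carry_out: Moves the arm, as the interface text tells. Its arguments: {"type":"object","properties":{"increments":{"type":"array"}},"required":["increments"]}

```bash
mkdir -p pics; ls; python3 - <<'E'
from plant import sense,snapshot
import cv2,numpy as np,pickle
s=sense();print(s['time_s'],s['position'],s['ee_rot'],s['gripper_width'])
d={}
for n in("scene","top"):
    a=snapshot(n);d[n]=a;cv2.imwrite(f'pics/{n}0.png',a['image']);print(n,a['fx'],a['cx'],a['cy'],np.round(a['T'],3).tolist())
pickle.dump(d,open('d0.pkl','wb'))
E
```

```text
pics
0.0 [0.23651429 0.55067751 0.23045425] [-1.79894519e+02 -1.31289503e-02  1.56747270e+02] 0.08583322557003771
scene 543.7884047089376 284.33232023446277 202.83454566333188 [[-0.77, -0.302, 0.562, -0.29], [-0.638, 0.331, -0.695, 1.243], [0.024, -0.894, -0.447, 0.794], [0.0, 0.0, 0.0, 1.0]]
top 387.0685095811199 283.2480149165349 207.06872191202848 [[-0.014, -0.993, 0.115, 0.412], [-1.0, 0.012, -0.02, 0.219], [0.018, -0.115, -0.993, 1.082], [0.0, 0.0, 0.0, 1.0]]
```

View pics/scene0.png

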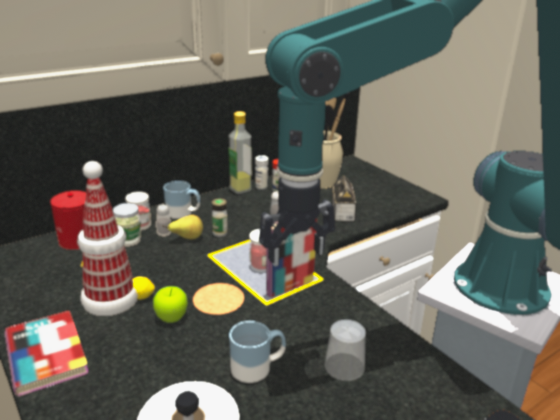

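View pics/top0.png

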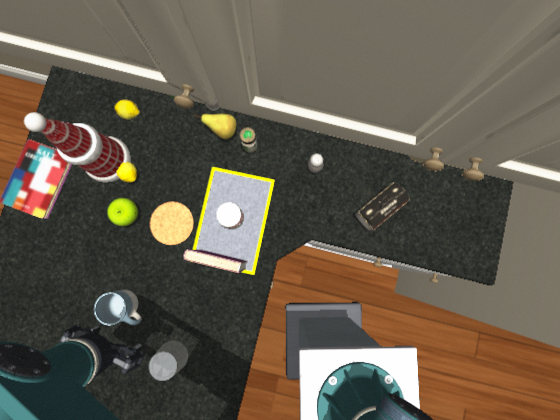

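The top view shows the mat (about 193–273, 168–273), coaster (172,223), jar lid (228,215), book head (213,262), spice jar (248,138), mill (316,162) and carton (383,205). The scene view shows the jar behind the book. Next I'll measure them.

```bash
cat > h.py <<'E'
import numpy as np,cv2
def ray(a,uv,z):
    uv=np.atleast_2d(np.float64(uv));T=np.array(a['T'])
    d=np.c_[(uv[:,0]-a['cx'])/a['fx'],(uv[:,1]-a['cy'])/a['fy'],np.ones(len(uv))]@T[:3,:3].T
    return T[:3,3]+d*((z-T[2,3])/d[:,2])[:,None]
def cnts(m,amin=30):
    c,_=cv2.findContours(m.astype(np.uint8)*255,cv2.RETR_EXTERNAL,cv2.CHAIN_APPROX_NONE)
    return [x for x in c if cv2.contourArea(x)>amin]
E
cat > m0.py <<'E'
import pickle;from h import *
d=pickle.load(open('d0.pkl','rb'));a=d['top'];im=a['image'];hsv=cv2.cvtColor(im,cv2.COLOR_BGR2HSV)
H,S,V=[hsv[...,i].astype(int) for i in range(3)]
roi=np.zeros(H.shape,bool);roi[150:290,140:300]=1
y=(abs(H-29)<6)&(S>150)&(V>120)&roi
p=np.argwhere(y)[:,::-1];w=ray(a,p,.003)[:,:2].astype(np.float32)
r=cv2.minAreaRect(w);print('mat rect',r,'\n',cv2.boxPoints(r))
o=(abs(H-15)<8)&(S>80)&(V>150)&roi
for c in cnts(o,200):
    e=cv2.fitEllipse(c);w=ray(a,c[:,0],.0015)[:,:2].astype(np.float32);print('coaster',e,cv2.minEnclosingCircle(w),ray(a,[e[0]],.0015))
roi[:]=0;roi[195:238,205:252]=1
l=(S<40)&(V>190)&roi
for c in cnts(l,100):
    w=ray(a,c[:,0],.094)[:,:2].astype(np.float32);print('lid',cv2.boundingRect(c),cv2.minEnclosingCircle(w))
cv2.imwrite('pics/crop.png',np.vstack([cv2.resize(im[150:290,140:300],None,fx=4,fy=4,interpolation=cv2.INTER_CUBIC)]))
for n,uv,z in(('spice',(248,132),.104),('mill',(316,158),.09),('tea',(383,205),.107)):print(n,ray(a,[uv],z))
E
python3 m0.py
```

```text
mat rect ((0.50434809923172, 0.3395611047744751), (0.18296124041080475, 0.27332520484924316), 77.42576599121094) 
 [[0.35104766 0.28002673]
 [0.6178171  0.22052263]
 [0.65764856 0.39909548]
 [0.3908791  0.45859957]]
coaster ((171.20013427734375, 222.8300323486328), (42.231327056884766, 43.47667694091797), 51.49312210083008) ((0.4974987804889679, 0.5096117258071899), 0.0610080286860466) [[0.49716266 0.50946166 0.0015    ]]
lid (205, 195, 47, 43) ((0.5054646730422974, 0.33960410952568054), 0.07915014028549194)
spice [[0.72307245 0.28802157 0.104     ]]
mill [[0.65587256 0.11123492 0.09      ]]
tea [[ 0.52771886 -0.05508878  0.107     ]]
```

View pics/crop.png

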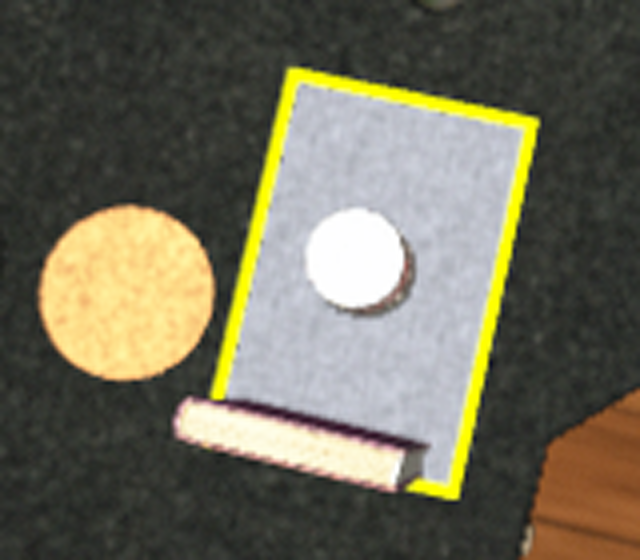

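The crop shows the lid circle at (229,214.8) full-image and the book head strip with corners at about (186.5,249.5), (241.5,261.5), (238,272.5), (183.5,258).

```bash
cat >> m0.py <<'E'
print('----')
l=(S<30)&(V>235)&roi
for c in cnts(l,100):
    w=ray(a,c[:,0],.094)[:,:2].astype(np.float32);q=cv2.minEnclosingCircle(w);print('lid',q);jar=np.array(q[0])
roi[:]=0;roi[245:276,178:246]=1
b=(V>170)&(H<25)&(S>15)&(S<110)&roi
c=max(cnts(b,50),key=cv2.contourArea)
w=ray(a,c[:,0],.193)[:,:2].astype(np.float32);rb=cv2.minAreaRect(w);print('book',rb,cv2.boxPoints(rb))
R=np.array([[-.2177,-.9759],[.9759,-.2177]]);M=np.array(r[0])
for n,q in(('jar',jar),('book',np.array(rb[0])),('coaster',np.array([.4975,.5096])),('spice',np.array([.723,.288])),('tcp',np.array([.2365,.5507])),('mill',np.array([.656,.111]))):print(n,'in mat',R@(q-M))
E
python3 m0.py|sed -n '/----/,$p'
```

```text
----
lid ((0.5108925700187683, 0.3401131331920624), 0.031162990257143974)
book ((0.39471128582954407, 0.3644631505012512), (0.1272154599428177, 0.024056216701865196), 75.87055969238281) [[0.3675196  0.30571598]
 [0.390848   0.29984355]
 [0.42190298 0.42321032]
 [0.39857456 0.42908275]]
jar in mat [-0.00196346  0.00626657]
book in mat [-0.00043397 -0.11241574]
coaster in mat [-0.16445013 -0.04370053]
spice in mat [0.00271796 0.22460724]
tcp in mat [-0.14773992 -0.3073579 ]
mill in mat [0.19003816 0.19775484]
```

```bash
cat >> h.py <<'E'
from scipy.spatial.transform import Rotation as Ro
from plant import sense
def tgt(pos,yaw,tilt,s=None):
    s=s or sense();R0=Ro.from_euler('xyz',s['ee_rot'],degrees=True)
    y=np.radians(yaw);t=np.radians(tilt);f=np.array([np.cos(y),np.sin(y),0]);k=np.array([0,0,1.])
    x=np.cos(t)*f+np.sin(t)*k;z=np.sin(t)*f-np.cos(t)*k
    R1=Ro.from_matrix(np.c_[x,np.cross(z,x),z])
    print(np.round(R0.inv().apply(np.array(pos)-s['position'])*100,2),np.round((R0.inv()*R1).as_rotvec(),3))
E
python3 -c "
from h import *
tgt((.517,.25,.25),94.5,0)"
```

```text
[-37.64 -16.56  -1.93] [-2.000e-03  1.000e-03  1.086e+00]
```

>>> carry_out(
  increments=[
    [4,-3,-1.5,-2,0,0,0.09],
    [4,-6,-2.7,-2,0,0,0.18],
    [4,-9.2,-4.1,-2,0,0,0.27],
    [4,-12.5,-5.5,-2,0,0,0.36],
    [4,-15.7,-6.9,-2,0,0,0.45],
    [4,-19,-8.3,-2,0,0,0.55],
    [4,-22.2,-9.7,-2,0,0,0.64],
    [4,-25.4,-11.1,-2,0,0,0.73],
    [4,-28.6,-12.5,-2,0,0,0.82],
    [4,-31.8,-13.9,-2,0,0,0.92],
    [4,-35,-15.3,-2,0,0,1.01],
    [4,-37.6,-16.6,-2,0,0,1.09],
  ],
)

```text
time_s: 1.1
position: [0.5182, 0.2483, 0.251]
ee_rot: [-180.0, 0.0, 94.0]
ft_force: [-0.1, 0.8, 1.1]
gripper_width: 0.04
gripper_force: 0.0
```

```bash
python3 -c "
from h import *
s=sense();print(s['time_s'],s['position'],s['ee_rot'],s['q'],s['gripper_width'],s['ft_force'])
tgt((.517,.25,.12),94.5,20);tgt((.517,.258,.017),94.5,20)"
```

```text
1.1 [0.51817969 0.24834019 0.25095939] [-1.79995024e+02  3.22729483e-02  9.39983308e+01] [ 1.87391729e+01  1.74946889e+01  8.82538410e+01 -3.11105136e-02
  7.42644963e+01  1.47492840e+01] 0.04002438053889204 [-0.13841171  0.8122585   1.08931745]
[ 0.18 -0.1  13.1 ] [ 0.001  0.35  -0.009]
[ 0.99 -0.05 23.4 ] [ 0.001  0.35  -0.009]
```

>>> carry_out(
  increments=[
    [4,0,0,2,0,0.05,0],
    [4,0,0,5,0,0.13,0],
    [4,0,0,8,0,0.22,0],
    [4,0,0,11,0,0.3,0],
    [4,0,0,13,0,0.35,-0.01],
    [4,0,0,16,0,0.35,-0.01],
    [4,0,0,19,0,0.35,-0.01],
    [4,0.3,0,21.5,0,0.35,-0.01],
    [4,0.5,0,23,0,0.35,-0.01],
    [4,0.5,0,23.4,0,0.35,-0.01],
    [4,0.5,0,23.4,0,0.35,-0.01],
  ],
)

```text
time_s: 2.02
position: [0.5152, 0.2551, 0.016]
ee_rot: [-179.9, -20.0, 94.8]
ft_force: [0.7, 0.1, -0.2]
gripper_width: 0.0398
gripper_force: 0.0
```

```bash
python3 -c "
from h import *
from plant import snapshot
s=sense();print(s['time_s'],s['position'],s['ee_rot'],s['q'],s['ft_force'])
a=snapshot('scene')['image'];b=snapshot('top')['image']
cv2.imwrite('pics/p1.png',np.hstack([cv2.resize(a[150:330,180:380],(400,360)),cv2.resize(b[110:290,140:340],(400,360))]))
tgt((.514,.302,.018),94.5,20);tgt((.5004,.473,.018),94.5,20)"
```

```text
2.0167 [0.5152344  0.25514918 0.01597256] [-179.9102586   -20.0435687    94.83452042] [  6.3489583   34.41026562 105.6757151   29.85309087  43.50130338
 -21.02313471] [ 0.70969467  0.06101679 -0.1809364 ]
[4.39 0.11 1.59] [ 0.    -0.001  0.007]
[20.51  0.2   7.47] [ 0.    -0.001  0.007]
```

View pics/p1.png

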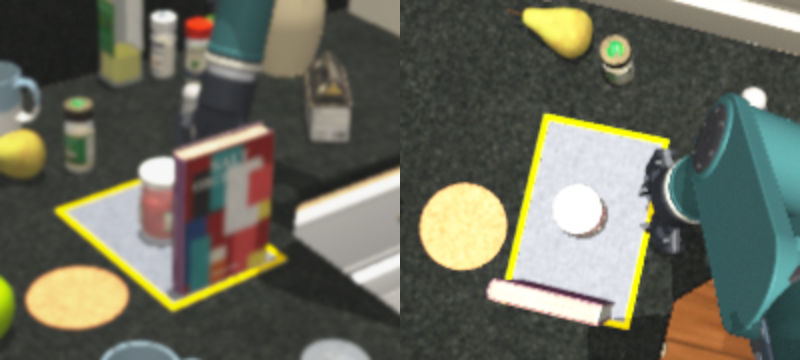

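The picture shows the tool to the right of the jar, leaning back, clear of the book. Pushing.

>>> carry_out(
  increments=[
    [4,1,0,0.3,0,0,0],
    [4,2,0.05,0.7,0,0,0],
    [4,3,0.05,1.1,0,0,0],
    [4,3.6,0.05,1.3,0,0,0],
    [4,4.1,0.1,1.5,0,0,0],
    [4,4.5,0.1,1.6,0,0,0],
    [4,4.9,0.1,1.75,0,0,0],
    [4,5.3,0.1,1.9,0,0,0],
    [4,5.7,0.1,2.05,0,0,0],
    [4,6.1,0.1,2.2,0,0,0],
    [4,6.5,0.1,2.35,0,0,0],
    [4,6.9,0.1,2.5,0,0,0],
  ],
)

```text
time_s: 3.12
position: [0.5114, 0.3286, 0.0175]
ee_rot: [179.9, -20.0, 94.9]
ft_force: [0.9, -4.1, 2.1]
gripper_width: 0.0402
gripper_force: 1.9
```

```bash
cat > look.py <<'E'
import sys;from h import *
from plant import snapshot
s=sense();print(s['time_s'],s['position'],s['ee_rot'],s['ft_force'])
a=snapshot('top');im=a['image'];hsv=cv2.cvtColor(im,cv2.COLOR_BGR2HSV)
m=(hsv[...,1]<30)&(hsv[...,2]>235);m[:170]=0;m[250:]=0;m[:,:130]=0;m[:,255:]=0
for c in cnts(m,60):
    w=ray(a,c[:,0],.094)[:,:2].astype(np.float32);q=cv2.minEnclosingCircle(w);print('lid',q,np.array(q[0])-s['position'][:2])
cv2.imwrite('pics/last.png',cv2.resize(im[150:290,130:310],None,fx=3,fy=3))
E
python3 look.py; python3 -c "
from h import *
tgt((.5004,.473,.018),94.5,20)"
```

```text
3.1167 [0.51137224 0.3285823  0.01749306] [179.8819798  -20.03862916  94.8793653 ] [ 0.94757792 -4.08532185  2.08998812]
lid ((0.44710075855255127, 0.3440806269645691), 0.03295338898897171) [-0.06427148  0.01549833]
lid ((0.504865825176239, 0.36828938126564026), 0.058332111686468124) [-0.00650641  0.03970708]
lid ((0.5766918063163757, 0.3278012275695801), 0.029248347505927086) [ 0.06531957 -0.00078107]
lid ((0.5822486281394958, 0.3559783101081848), 0.046616993844509125) [0.07087639 0.02739601]
[13.55  0.13  4.9 ] [-0.    -0.001  0.006]
```

View pics/last.png

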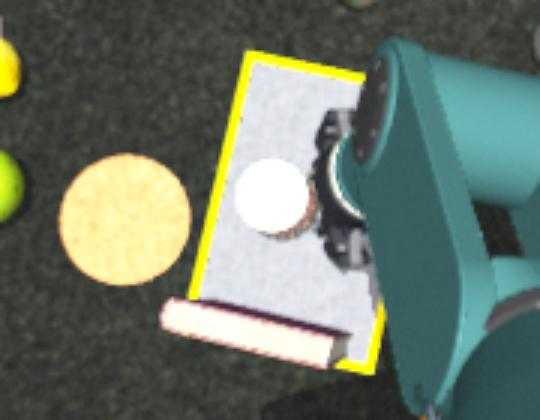

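The jar slides upright, centred between the fingers (lid at about 221,215). Continuing.

>>> carry_out(
  increments=[
    [4,0.5,0,0.2,0,0,0],
    [4,1,0,0.35,0,0,0],
    [4,1.5,0,0.55,0,0,0],
    [4,2,0,0.75,0,0,0],
    [4,2.5,0,0.9,0,0,0],
    [4,3,0.05,1.1,0,0,0],
    [4,3.5,0.05,1.3,0,0,0],
    [4,4,0.05,1.45,0,0,0],
    [4,4.5,0.05,1.65,0,0,0],
    [4,5,0.05,1.8,0,0,0],
    [4,5.5,0.05,2,0,0,0],
    [4,6,0.05,2.15,0,0,0],
  ],
)

```text
time_s: 4.17
position: [0.506, 0.3926, 0.0177]
ee_rot: [179.9, -20.0, 94.9]
ft_force: [0.8, -3.6, 1.4]
gripper_width: 0.0398
gripper_force: 2.0
```

```bash
sed -i 's/hsv\[...,2\]>235);/hsv[...,2]>250);/; s/^for c in cnts(m,60)/m=cv2.morphologyEx(m.astype(np.uint8),cv2.MORPH_OPEN,cv2.getStructuringElement(cv2.MORPH_ELLIPSE,(13,13)))\nfor c in cnts(m,60)/' look.py
python3 look.py; python3 -c "
from h import *
tgt((.5004,.473,.018),94.5,20)"
```

```text
4.1667 [0.50603787 0.39255628 0.01769613] [179.91760449 -20.04505905  94.88960913] [ 0.76235874 -3.55247187  1.39206151]
lid ((0.5037822127342224, 0.4265206754207611), 0.031714145094156265) [-0.00225565  0.03396439]
[7.49 0.11 2.74] [-0.001 -0.001  0.007]
```

>>> carry_out(
  increments=[
    [4,0.4,0,0.15,0,0,0],
    [4,0.9,0,0.35,0,0,0],
    [4,1.4,0,0.5,0,0,0],
    [4,1.8,0,0.65,0,0,0],
    [4,2.3,0,0.85,0,0,0],
    [4,2.8,0,1,0,0,0],
    [4,3.3,0,1.2,0,0,0],
    [4,3.8,0,1.4,0,0,0],
    [4,4.3,0,1.55,0,0,0],
    [4,4.8,0,1.75,0,0,0],
    [4,5.2,0,1.9,0,0,0],
    [4,5.5,0,2,0,0,0],
  ],
)

```text
time_s: 5.22
position: [0.5012, 0.4509, 0.0178]
ee_rot: [179.9, -20.0, 94.9]
ft_force: [0.1, -2.0, -0.6]
gripper_width: 0.0399
gripper_force: 1.4
```

```bash
python3 look.py
```

```text
5.2167 [0.50116791 0.45093401 0.01783195] [179.90231069 -20.04903521  94.90925409] [ 0.05464009 -1.9585876  -0.62653455]
lid ((0.49965280294418335, 0.48666372895240784), 0.03098197467625141) [-0.00151511  0.03572972]
```

View pics/last.png

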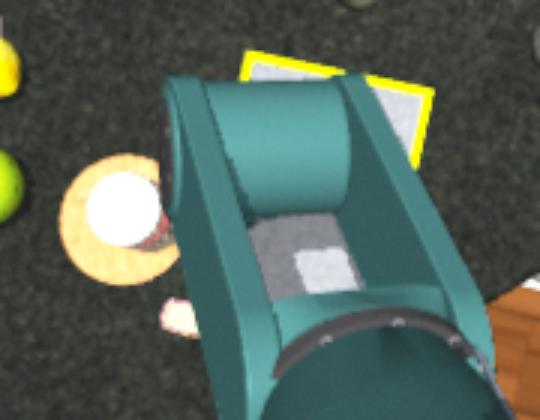

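The jar stands upright on the coaster's right part (lid at about 171,219); about 23 mm left to go.

>>> carry_out(
  increments=[
    [4,0.4,0,0.15,0,0,0],
    [4,0.8,0,0.3,0,0,0],
    [4,1.2,0,0.45,0,0,0],
    [4,1.6,0,0.6,0,0,0],
    [4,1.9,0,0.7,0,0,0],
    [4,2.1,0,0.78,0,0,0],
    [4,2.1,0,0.78,0,0,0],
  ],
)

```text
time_s: 5.85
position: [0.4994, 0.4732, 0.0178]
ee_rot: [179.9, -20.1, 94.9]
ft_force: [0.4, -1.6, -0.2]
gripper_width: 0.0398
gripper_force: 0.8
```

```bash
python3 look.py;python3 -c "
from h import *
tgt((.508,.40,.03),94.5,20);tgt((.517,.28,.12),94.5,20)"
```

```text
5.85 [0.4993568  0.47322674 0.01781556] [179.8853915  -20.06084571  94.92162919] [ 0.38684873 -1.58238872 -0.16266132]
lid ((0.49754321575164795, 0.5092277526855469), 0.031167740002274513) [-0.00181358  0.03600101]
[-6.48  0.25 -3.67] [-0.001 -0.001  0.007]
[-14.7    0.14 -16.25] [-0.001 -0.001  0.007]
```

Jar centre is (0.4975, 0.509), on the coaster centre. Retreating the way I came.

>>> carry_out(
  increments=[
    [4,-0.8,0,-0.3,0,0,0],
    [4,-2,0,-0.75,0,0,0],
    [4,-4,0,-1.6,0,0,0],
    [4,-6.5,0.1,-3,0,0,0],
    [4,-9,0.1,-5,0,0,0],
    [4,-11,0.1,-8,0,0,0],
    [4,-13,0.1,-11.5,0,0,0],
    [4,-14.5,0.1,-15,0,0,0],
    [4,-14,0.1,-19,0,-0.05,0],
    [4,-14,0.1,-23,0,-0.15,0],
    [4,-14,0.1,-26,0,-0.25,0],
    [4,-14,0.1,-28,0,-0.35,0],
  ],
)

```text
time_s: 6.9
position: [0.5216, 0.2433, 0.2378]
ee_rot: [179.5, 0.2, 94.6]
ft_force: [-0.7, 0.8, -0.8]
gripper_width: 0.0401
gripper_force: 0.0
```

```bash
python3 -c "
from h import *
s=sense();print(s['time_s'],s['position'],s['ee_rot'],s['q'],s['ft_force'])
u=np.array([.970,-.244]);B=np.array([.3947,.3645])
for dd in (.09,.03):
  p=B-u*(.012+dd);print(p);tgt((*p,.27),165.9,0)
"
```

```text
6.9 [0.52160934 0.24333988 0.237785  ] [179.49124096   0.21826798  94.60034648] [18.35185739 18.00661487 89.46444783 -0.34990274 72.08695139 13.85687871] [-0.7149358   0.8194654  -0.83958449]
[0.29576  0.389388]
[ 16.36 -21.31  -3.47] [ 0.005  0.009 -1.244]
[0.35396  0.374748]
[ 14.43 -15.63  -3.42] [ 0.005  0.009 -1.244]
```

>>> carry_out(
  increments=[
    [5,0.5,-0.7,-2.5,0,0,-0.05],
    [5,2,-2.5,-3.5,0,0,-0.16],
    [5,3.5,-4.5,-3.5,0,0,-0.28],
    [5,5,-6.5,-3.5,0,0,-0.4],
    [5,6.6,-8.5,-3.5,0,0,-0.51],
    [5,8.2,-10.6,-3.5,0,0,-0.62],
    [5,9.8,-12.7,-3.5,0,0,-0.74],
    [5,11.3,-14.7,-3.5,0,0,-0.86],
    [5,12.9,-16.8,-3.5,0,0,-0.97],
    [5,14.5,-18.9,-3.5,0.005,0.009,-1.08],
    [5,16,-20.8,-3.5,0.005,0.009,-1.18],
    [5,16.4,-21.3,-3.5,0.005,0.009,-1.244],
  ],
)

```text
time_s: 7.9
position: [0.2904, 0.3915, 0.2674]
ee_rot: [179.9, -0.6, 166.5]
ft_force: [0.2, 0.7, 0.4]
gripper_width: 0.0501
gripper_force: 0.0
```

```bash
python3 look.py; python3 -c "
from h import *
s=sense();print(s['q'])
u=np.array([.970,-.244]);B=np.array([.3947,.3645])
for dd,z in ((.06,.16),(.02,.16)):
  p=B-u*(.012+dd);print(p);tgt((*p,z),165.9,0)
"
```

```text
7.9 [0.29035544 0.3914625  0.26736107] [179.90169121  -0.58864694 166.48650422] [0.23956283 0.7050561  0.37747832]
lid ((0.4974793493747711, 0.5060442090034485), 0.030885862186551094) [0.20712391 0.11458171]
[ 44.87166522   9.31647419  96.99448446   0.55750632  73.90003807
 -31.92201954]
[0.32486  0.382068]
[-3.65 -0.15 10.7 ] [ 0.002 -0.01   0.013]
[0.36366  0.372308]
[-7.65 -0.2  10.66] [ 0.002 -0.01   0.013]
```

View pics/last.png

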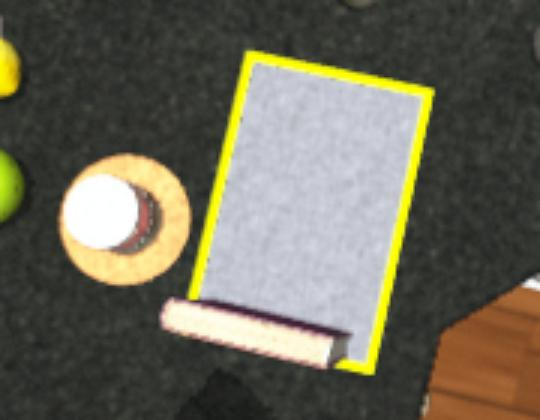

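The jar stands on the coaster, the mat is clear and the book is still standing (head strip unmoved).

>>> carry_out(
  increments=[
    [5,-0.5,0,2,0,-0.01,0.01],
    [5,-1,0,5,0,-0.01,0.013],
    [5,-2,-0.1,8,0,-0.01,0.013],
    [5,-3,-0.1,10,0,-0.01,0.013],
    [5,-4,-0.15,10.7,0,-0.01,0.013],
    [5,-5.2,-0.2,10.7,0,-0.01,0.013],
    [5,-6.4,-0.2,10.7,0,-0.01,0.013],
    [5,-7.2,-0.2,10.7,0,-0.01,0.013],
    [5,-7.7,-0.2,10.7,0,-0.01,0.013],
    [5,-8.1,-0.2,10.7,0,-0.01,0.013],
  ],
)

```text
time_s: 8.78
position: [0.3721, 0.3707, 0.161]
ee_rot: [179.8, 0.2, 165.3]
ft_force: [0.4, -0.0, -0.2]
gripper_width: 0.0498
gripper_force: 0.0
```

>>> carry_out(
  increments=[
    [5,-0.3,0,0,0,0,0],
    [5,-0.6,0,0,0,0,0],
    [5,-0.9,0,0,0,0,0],
    [5,-1.2,0,0,0,0,0],
    [5,-1.5,0,0,0,0,0],
  ],
)

```text
time_s: 9.2
position: [0.385, 0.3666, 0.1598]
ee_rot: [179.9, 0.1, 165.4]
ft_force: [0.7, 0.1, 0.3]
gripper_width: 0.0502
gripper_force: 0.1
```

```bash
python3 look.py
```

```text
9.2 [0.38501312 0.36663115 0.15982203] [1.79919036e+02 1.09126731e-01 1.65413001e+02] [0.65165102 0.08305855 0.32377446]
lid ((0.4974793493747711, 0.5060442090034485), 0.030885862186551094) [0.11246623 0.13941306]
```

View pics/last.png

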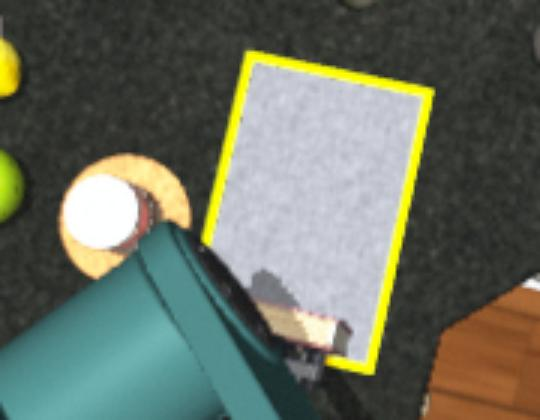

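The fingers are at the book's near face (gripper at about (230,270)); the book is still up. Continuing slowly.

>>> carry_out(
  increments=[
    [5,-0.25,0,0,0,0,0],
    [5,-0.5,0,0,0,0,0],
    [5,-0.75,0,0,0,0,0],
    [5,-1,0,0,0,0,0],
    [5,-1.25,0,0,0,0,0],
    [5,-1.5,0,0,0,0,0],
  ],
)

```text
time_s: 9.75
position: [0.3998, 0.3628, 0.1598]
ee_rot: [179.9, 0.1, 165.4]
ft_force: [-0.7, -0.6, 0.2]
gripper_width: 0.0497
gripper_force: 0.0
```

```bash
python3 look.py
```

```text
9.75 [0.39982333 0.36279362 0.15984917] [1.79910771e+02 1.18027213e-01 1.65388567e+02] [-0.72370807 -0.61809563  0.20598565]
lid ((0.4974793493747711, 0.5060442090034485), 0.030885862186551094) [0.09765602 0.14325059]
```

View pics/last.png

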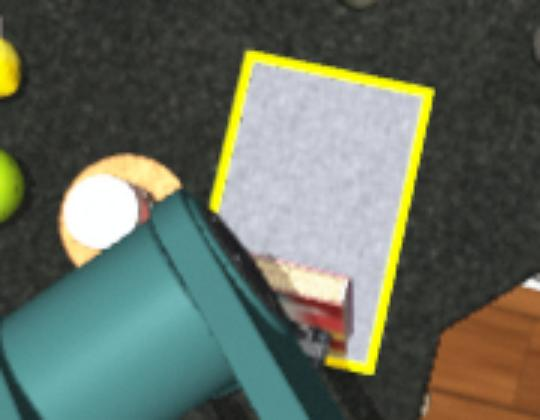

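The cover is visible behind the head strip, so the book is tipping over by itself. I'll back off and let it settle.

>>> carry_out(
  increments=[
    [5,0,0,0,0,0,0],
    [5,0,0,0,0,0,0],
    [5,0,0,0,0,0,0],
    [5,0.5,0,-0.5,0,0,0],
    [5,2,0,-2,0,0,0],
    [5,4,0,-4,0,0,0],
    [5,7,0,-6,0,0,0],
    [5,10,0,-8,0,0,0],
    [5,12,0,-9,0,0,0],
    [5,12,0,-9,0,0,0],
    [5,12,0,-9,0,0,0],
    [5,12,0,-9,0,0,0],
  ],
)

```text
time_s: 10.8
position: [0.2833, 0.3929, 0.2495]
ee_rot: [179.9, 0.1, 165.4]
ft_force: [-0.2, -0.5, -0.6]
gripper_width: 0.0498
gripper_force: 0.0
```

```bash
python3 look.py; python3 -c "
from h import *
from plant import snapshot
a=snapshot('top');im=a['image'];cv2.imwrite('pics/last.png',cv2.resize(im[150:290,130:310],None,fx=3,fy=3))
hsv=cv2.cvtColor(im,cv2.COLOR_BGR2HSV);H,S,V=[hsv[...,i].astype(int) for i in range(3)]
m=(S>70)&(V>50)&~((abs(H-29)<6)&(S>150));m[:170]=0;m[280:]=0;m[:,:200]=0;m[:,275:]=0
m=cv2.morphologyEx(m.astype(np.uint8),cv2.MORPH_CLOSE,np.ones((9,9)));m=cv2.morphologyEx(m,cv2.MORPH_OPEN,np.ones((7,7)))
M=np.array([.50435,.33956]);R=np.array([[-.2177,-.9759],[.9759,-.2177]])
for c in cnts(m,200):
    r=cv2.minAreaRect(ray(a,c[:,0],.027)[:,:2].astype(np.float32));print(r,(cv2.boxPoints(r)-M)@R.T)
"
```

```text
10.8 [0.2833172  0.39292971 0.2495396 ] [1.79910951e+02 1.45504763e-01 1.65428905e+02] [-0.22102151 -0.52757756 -0.60660611]
lid ((0.4978416860103607, 0.505527138710022), 0.030387893319129944) [0.21452449 0.11259743]
lid ((0.5092940926551819, 0.30861613154411316), 0.04507352411746979) [ 0.22597689 -0.08431358]
((0.5181824564933777, 0.33365753293037415), (0.18138384819030762, 0.2241097241640091), 77.43358612060547) [[ 0.09344819 -0.09724388]
 [ 0.09341296  0.12684053]
 [-0.08795041  0.126812  ]
 [-0.08791519 -0.09727241]]
```

View pics/last.png

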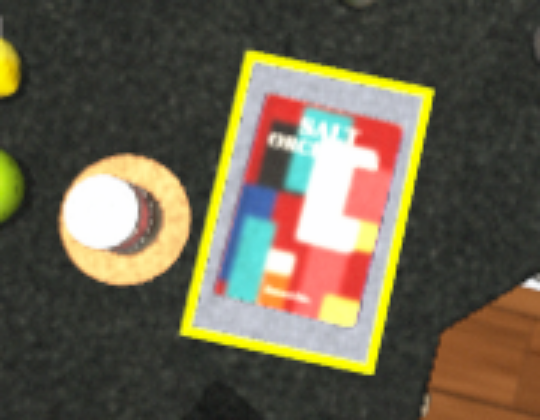

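The book lies flat and wholly inside the hem: its corners are at about (265,95), (403,125), (357,325) and (213,293) in the crop, with margins all round. The jar stands on the coaster and the arm is clear, so I'm handing in.

```bash
python3 -c "
from plant import job_done;print(job_done())"
```

```text
the job is handed in; nothing more can be done
None
```

The job is handed in: in the last picture the cookbook lies flat within the mat's edges and the jam jar stands upright on the coaster, with the arm clear of both; the system returned no verdict.

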